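Dial the length stop to 6 and butt the offcut against it

TASK

Set the sawing jig's length stop to 6: lift the black dial against its spring, turn it without forcing it until 6 stands in the little window, and let it drop back so that it latches. Then slide the pine offcut along the jig until it lies flat against the low fence and butts firmly, but gently, against the stop, and let go of it. Leave the tape measure, the pencil and the steel block behind the jig where they are.

Things in the scene. Friction and masses are not known exactly. Their poses are not given: they have to be found in the camera images.
- jig: Sawing jig screwed to the bench: plywood board 120 x 360 x 15 mm (x across, y along). Origin: centre of its underside; x to the fence side (away from the robot), y along the board towards the dial unit, z up. The green dial unit, 92 mm along y, 98 mm along x, 46 mm high, stands on the board; its vertical dial axis is at x = 0, y = +130 mm.
- fence_face (a point): On the inner face of the low dark-wood fence, 5 mm above the board, at x = +30, y = -80 mm in the jig's frame; axes as the jig's. The fence is 10 mm high and 18 mm thick and runs straight along y from y = -180 to +78 mm, with a 3 mm saw slot at y = -20.
- dial_grip (a point): On the axis of the black round dial knob, at the height to grip it: 11 mm below its top, 23 mm above its flange, 34.5 mm above the flat top of the green unit when latched; rises with the knob. The fluted grip is 34 mm in diameter and 34 mm high, on a 47 mm flange 4 mm thick, and turns about the vertical. Grip from above at any yaw.
- dial (a joint): How far the dial is lifted, m; 0 = down, latched. A spring (about 4 N down, 9 N up) pulls it down. From 6.3 mm on its latch pin clears the index ring and it turns freely; at 7.7 mm it meets a firm end stop. Let go within about 13 degrees of a number it springs down, and the pin centres the drum on that number.
- drum (a joint): Angle of the number drum, which turns with the dial, rad: figure n (0 to 9) is in mid window at n x 0.6283; 6 is 3.770. Grows anticlockwise seen from above; end stops just beyond 0 and 9. Starts latched on 2, 3 or 4, or at times between two numbers with the dial up on the ring. About 3 degrees of play when latched.
- window (a point): Centre of the 18 x 20 mm window in the sloping (45 degrees) front of the green unit, that faces the robot; black figures 14 mm high on a white drum show in it, between two red marks.
- index_ring: Brass ring with ten roof-shaped teeth on top of the green unit, under the dial's flange, with the dial's upper end stop; fixed to the jig. The latch pin drops between its teeth.
- latch_pin: Steel pin under the dial's flange, 20 mm from the axis, and the dial's lift stop. It bears on the ring if the dial is turned while latched or pulled hard up against its end stop.
- stop: The length stop: an aluminium plate 30 mm wide (x), 28 mm high, 6 mm thick, on a rod from the green unit, facing -y of the jig. The drum moves it 4 mm along the jig's y per number (its face at y = 20 mm + 4 mm x number, so 44 mm at 6); the latched dial holds it against a push.
- stop_face (a point): Centre of the stop plate's face that the work butts against; axes as the jig's; 15 mm above the board, 22 mm from the fence.
- offcut: The pine offcut, 44 x 90 x 35 mm (x, y, z), loose on the jig's board, clear of fence and stop at the start. Origin: centre of its underside. Its long side (y) lies within about 0.2 rad of the jig's y. Home, its origin lies at x = +8 mm in the jig's frame and 45 mm short of the stop face; its top is 50 mm above the bench.
- offcut_end (a point): Centre of the offcut's end face that looks to the stop (45 mm from its centre, 17.5 mm up).
- tape_measure: Yellow pocket tape measure, 42 x 97 x 66 mm, loose on the bench behind the fence. Bystander.
- pencil: Green carpenter's pencil, 15 x 173 x 9 mm, loose on the bench behind the fence. Bystander.
- setup_block: Ground steel setup block, 25 x 75 x 50 mm, loose on the bench behind the dial unit. Bystander.
Not all that is in view belongs to the job. Leave any green or red look-alike of the offcut alone.

How it is judged:
By the outcome, as a careful person would: the job done as asked, in the order asked, and still so for the second after the job is handed in, with the robot touching nothing.
It also fails if it takes over 72 s, if anything falls off the work surface, if the arm or the gripper's body presses on something with over 40 N, if the wrist force passes 120 N, or if a joint passes its speed limit or range.

ROBOT

A 6-joint arm with a two-finger parallel gripper is mounted at the origin on a cart in front of the work surface, level with it; the furniture and walls round the work are solid. World frame = base frame: x ahead of the robot, y to its left, z up, the work surface at z = 0. Lengths are in m, angles in rad, forces in N, time in s.
With the tool pointing down it reaches from about 0.325 to 0.85 m from the base axis. Payload 4.4 kg.
Tool frame: the origin (TCP) lies on the centre line of the jaws, within the pads' length; the fingertips stand 11 mm ahead of it and the grasp point (between the pads) lies 8 mm behind it; z points along the fingers, y is the line along which they close (so a half turn about z gives the same grasp; the last joint's range is limited). The gripper opens to 94 mm and grips with 3 to 60 N. Pads are 16 mm wide; open, the fingers measure 119 mm over their backs; the gripper's body (75 mm by 177 mm) begins 78 mm behind the grasp point.
Start: joints at [1.079, 0.207, 1.542, -0, 1.393, -0.15], TCP at [0.192, 0.542, 0.216] pointing down, gripper open.
Joint ranges: [-2.73, 2.73], [-0.86, 2.22], [0.23, 2.46], [-1.11, 4.25], [0.08, 2.63], [-2.82, 2.82]. Speed limits (rad/s): [2.79, 2.79, 3.14, 3.14, 3.14, 3.14].

INTERFACE

Orientations are given as a unit quaternion [x, y, z, w].
In Python, from rig import robot gives the robot as it stands.
- The arm moves only by the shell command python3 -m inch 'ROWS'. ROWS is JSON, a list of rows, each a list of 3 entries, a list of its own where there are three numbers: the shift along the tool's x, y, z in cm, then the turn, a rotation vector about the tool's x, y, z in degrees, then the opening, from -1 (shut) to 1 (fully open). In form: [[[x, y, z], [rx, ry, rz], hand], ...]. A call has 1 to 20 rows; each row is the pose to reach, as a shift and turn from the pose commanded when the call began, along the tool's axes at that moment; what a row does not reach only later rows make up. A row lasts 1/8 s, in which the tool goes at most 62.5 mm and 10.7 degrees, less where a joint would pass 70% of its speed; a pose out of reach is approached as far as the arm can. A call with a gripper value outside its range is refused whole. The fingers move at their own pace and stop on an object; the grip force is fixed at half the most. Time passes only in rows, so rows that repeat a pose let the fingers close. It gives the time, the measured TCP pose, the force, the opening and the grip force at its end, in the units of the state.
- robot.observe(): the state, without advancing time (a new reading comes with each control period).
- robot.get_image(name): name is "scene" or "top"; returns a dict with "img" (480x640x3 uint8, red, green, blue), "vertical_fov" (degrees; the focal length in pixels is half the picture's height over the tangent of half this angle, whatever the lens; pixels are square), "cx", "cy" (the principal point, pixels), "xyz" and "rotation" of the camera in the world. Camera axes: x right, y up, looking along -z (the intrinsics and any distortion apply to the point x, -y, -z); pixel columns grow to the right and rows downward; lengths in m; the calibration is good to about 2 mm. A picture is of the moment at which its call begins. There is no depth.
- robot.job_done(): hands the job in; it is judged then, once.
Trained networks look in a picture, given as the dict that the camera call returned (one of the last four; its "shot" number tells which), for a name from the list of things; names that differ only in an ending like _2 or _b are one class to them, and where a whole thing is asked for, a point or a joint stands for the part that bears it (a point fixed in the world has none). Each returns a list of dicts, best first, with "conf" (0 to 1); they miss things now and then, are a little off and sometimes report something else, mostly with a low value. They report only what shows in the picture. A call takes as long as a camera call. They do not tell look-alikes from the thing itself.
- robot.find_in(picture, thing): "uv" ([column, row] in pixels, amid what is visible of it).
The state is a dict: "clock": time; "joints": joint angles; "joint_vel": joint speeds; "joint_torque": joint torques, N m; "ee_pos": TCP position; "eef_rot": TCP orientation; "contact_force": force on the tool from outside, world axes, zero at the start; "wrist_torque": the same for the moment, N m; "grip_width": finger opening in m; "grip_force": force on a finger pad.
Only numpy, scipy, OpenCV 4.12 (cv2) and the standard library are available. Lean on these libraries where they do the work, as an engineer would, in place of code of your own. Each camera call takes 0.05 s, during which the arm holds its last target. There are 200 camera calls.

## Working session

There is one attempt and no reset: what is moved stays moved. The work goes in short steps, Python scripts to look and compute and a shell command to move; the robot and the scene stay as the last step left them, time stands still between calls to the robot, and variables do not carry over. Pictures are saved under pics/ and viewed, at most 10 in all, crops included, and the job is handed in when it is done.

```bash
ls; mkdir -p pics; cat > h.py <<'E'
from rig import robot
import numpy as np, cv2
def shot(cam,name=None):
    p=robot.get_image(cam)
    if name: cv2.imwrite('pics/'+name+'.png',cv2.cvtColor(p['img'],cv2.COLOR_RGB2BGR))
    return p
def f(p): return 240/np.tan(np.radians(p['vertical_fov'])/2)
def R(p):
    r=np.array(p['rotation'],float)
    if r.size==9: return r.reshape(3,3)
    from scipy.spatial.transform import Rotation
    return Rotation.from_quat(r).as_matrix()
def ray(p,uv):
    d=np.array([(uv[0]-p['cx'])/f(p),-(uv[1]-p['cy'])/f(p),-1]);return R(p)@d
def onz(p,uv,z):
    d=ray(p,uv);o=np.array(p['xyz']);return o+d*(z-o[2])/d[2]
def proj(p,X):
    c=R(p).T@(np.array(X)-np.array(p['xyz']));return [p['cx']+f(p)*c[0]/-c[2],p['cy']-f(p)*c[1]/-c[2]]
E
python3 - <<'E'
from h import *
s=robot.observe();print(s)
for c in('scene','top'):
    p=shot(c,c+'1');print({k:v for k,v in p.items() if k!='img'})
    for t in('jig','dial_grip','window','stop_face','offcut','offcut_end','fence_face','index_ring','setup_block','tape_measure','pencil'):
        print(t,[(np.round(d['uv']).tolist(),round(d['conf'],2)) for d in robot.find_in(p,t)])
E
```

```text
pics
{'clock': 0.0, 'joints': array([ 1.07948184e+00,  2.07406440e-01,  1.54297519e+00,  3.03885219e-05,
        1.39346868e+00, -1.50536008e-01]), 'joint_vel': array([ 0.00059188,  0.00172618,  0.00060386, -0.00198381, -0.00072701,
       -0.00117602]), 'joint_torque': array([ 3.06865322e-04, -3.70870078e+01, -2.81420714e+01,  6.98272884e-02,
        3.60800244e-02, -1.75447381e-04]), 'ee_pos': array([0.19182242, 0.54122566, 0.21528841]), 'eef_rot': array([ 1.69568515e-01,  9.85517754e-01, -1.06647721e-03, -3.70272178e-04]), 'contact_force': array([ 0.062074  , -0.119888  ,  0.37965927]), 'wrist_torque': array([ 0.01649036, -0.06112825, -0.0475269 ]), 'grip_force': 0.0, 'grip_width': 0.09407186331509862}
{'vertical_fov': 45.79517320354724, 'cx': 321.88686811124313, 'cy': 245.86346412177872, 'xyz': array([-0.25757157, -0.3670305 ,  1.00879933]), 'rotation': array([ 0.31652181, -0.20415628, -0.48020192,  0.7921744 ]), 'shot': 1}
jig [([318.0, 265.0], 0.59), ([288.0, 236.0], 0.42), ([315.0, 214.0], 0.18)]
dial_grip [([287.0, 223.0], 0.9), ([318.0, 265.0], 0.6), ([366.0, 295.0], 0.6)]
w
[... 503 characters left out ...]
53299733234, 'cx': 311.0499892688511, 'cy': 238.43831330450655, 'xyz': array([0.33613064, 0.03892675, 1.20741421]), 'rotation': array([-0.07251016,  0.06802733,  0.70724693, -0.69994024]), 'shot': 2}
jig [([318.0, 248.0], 0.92)]
dial_grip []
window [([318.0, 251.0], 0.66)]
stop_face [([307.0, 238.0], 0.7)]
offcut [([350.0, 337.0], 0.96), ([388.0, 268.0], 0.75), ([433.0, 340.0], 0.59), ([396.0, 149.0], 0.57)]
offcut_end [([391.0, 269.0], 0.94), ([353.0, 342.0], 0.88), ([433.0, 340.0], 0.82), ([398.0, 147.0], 0.81), ([262.0, 230.0], 0.38)]
fence_face [([324.0, 246.0], 0.83)]
index_ring []
setup_block [([272.0, 183.0], 0.77)]
tape_measure [([325.0, 181.0], 0.59)]
pencil [([396.0, 216.0], 0.58)]
```

```bash
python3 - <<'E'
import cv2
a=cv2.imread('pics/scene1.png')[160:400,220:460];b=cv2.imread('pics/top1.png')[120:370,200:460]
cv2.imwrite('pics/ab.png',cv2.hconcat([cv2.resize(a,(400,400),interpolation=2),cv2.resize(b,(400,400),interpolation=2)]))
E
```

```text
(no output)
```

View pics/ab.png

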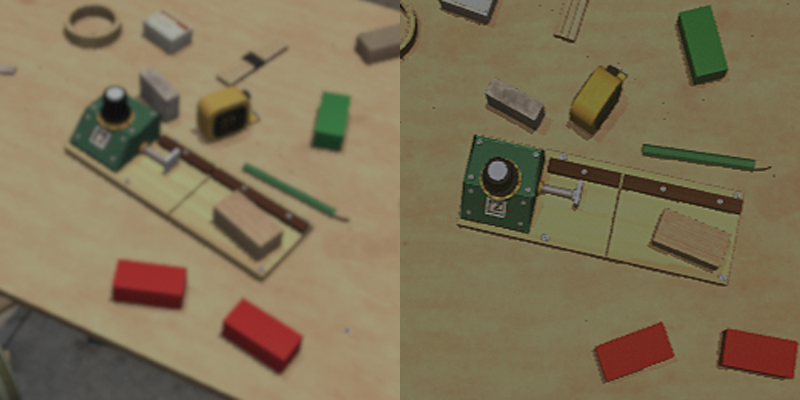

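View pics/top1.png

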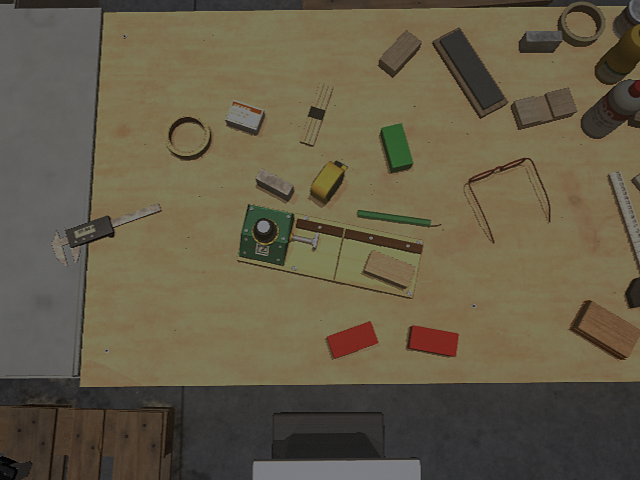

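The pictures show the jig with the green dial unit at about (265,235) in the top view and figure 2 (apparently) in the window. The board corners are near (238,262), (412,298) and (424,239), and the pine offcut on the board is at (388,268). The green and red blocks are look-alikes.

```bash
python3 - <<'E'
from h import *
p=shot('top');q=shot('scene')
for n,uv in dict(BL=(237.7,261.9),BR=(412,298),TR=(423.6,238.8)).items(): print(n,onz(p,uv,.015).round(4))
a,b,c=[onz(p,u,.015) for u in((237.7,261.9),(412,298),(423.6,238.8))]
print(np.linalg.norm(a-b),np.linalg.norm(b-c))
yv=(a-b)[:2]/np.linalg.norm((a-b)[:2]); print('yaw of jig y',np.degrees(np.arctan2(yv[1],yv[0])))
xv=np.array([yv[1],-yv[0]]); C=(a[:2]+c[:2])/2
print('C',C); D=C+yv*.13; print('dial',D, 'cap top z~',.015+.046+.0455)
print('captop',onz(p,(263,227.5),.1065))
print(proj(p,[*D,.1065]),proj(q,[*D,.1065]))
ct=[onz(p,u,.05) for u in [(200+(650-400)/1.538,120+238/1.6)]]
A=cv2.cvtColor(p['img'],4)[195:305,230:430]; 
B=cv2.cvtColor(q['img'],4)[205:265,250:330]
cv2.imwrite('pics/c1.png',cv2.resize(A,(800,440),interpolation=2))
cv2.imwrite('pics/c2.png',cv2.resize(B,(800,600),interpolation=2))
E
```

```text
BL [0.5304 0.193  0.015 ]
BR [ 0.4543 -0.1532  0.015 ]
TR [ 0.5735 -0.1817  0.015 ]
0.35447835935753363 0.12252702927948105
yaw of jig y 77.61053113162178
C [0.551912   0.00564528]
dial [0.57980426 0.1326178 ] cap top z~ 0.1065
captop [0.58018569 0.13467702 0.1065    ]
[np.float64(264.0973968708291), np.float64(227.68674017598434)] [np.float64(287.17876383020916), np.float64(216.44645390341077)]
```

View pics/c1.png

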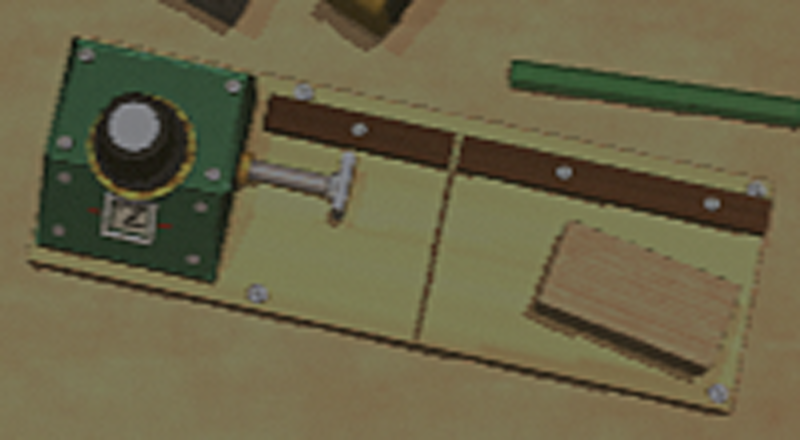

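View pics/c2.png

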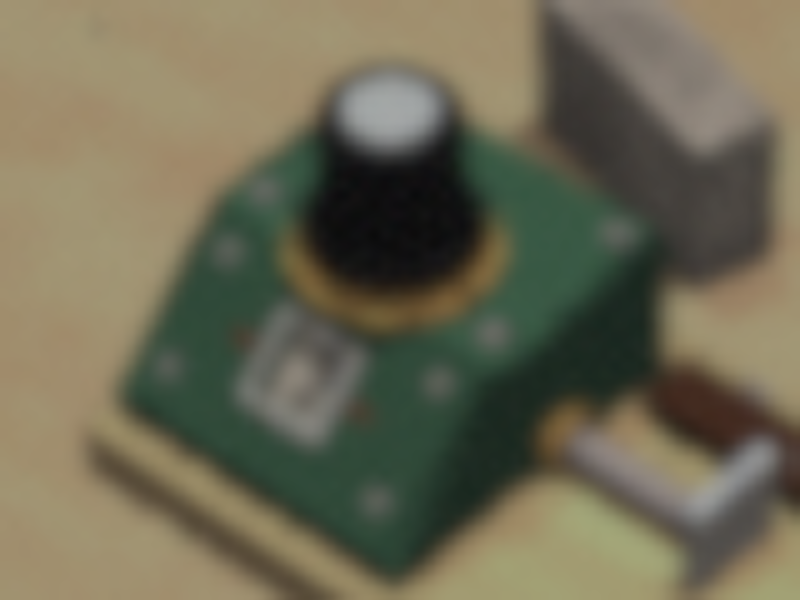

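```bash
cat >> h.py <<'E'
from scipy.spatial.transform import Rotation as Ro
def tri(p,a,q,b):
    A=[];B=[]
    for c,u in((p,a),(q,b)):
        d=ray(c,u);d/=np.linalg.norm(d);M=np.eye(3)-np.outer(d,d);A.append(M);B.append(M@np.array(c['xyz']))
    return np.linalg.lstsq(np.vstack(A),np.hstack(B),rcond=None)[0]
def go(X):
    s=robot.observe();r=Ro.from_quat(s['eef_rot'])
    return (r.inv().apply(np.array(X)-s['ee_pos'])*100).round(2)
def st():
    s=robot.observe();m=Ro.from_quat(s['eef_rot']).as_matrix()
    print(round(s['clock'],2),s['ee_pos'].round(4),'yawx',np.degrees(np.arctan2(m[1,0],m[0,0])).round(1),'zax',m[:,2].round(4),'F',s['contact_force'].round(1),'T',s['wrist_torque'].round(2),'w',round(s['grip_width'],4),round(s['grip_force'],1),'j6',s['joints'][5].round(2))
E
python3 - <<'E'
from h import *
p=shot('top');q=shot('scene')
print('cap',tri(p,(230+133/4,195+127/4),q,(289,215.5)))
print('flange/ring c, z.063', onz(p,(230+142/4,195+148/4),.065),onz(q,(250+39.3,205+25.5),.065))
C=np.array([.5519,.0056]);yv=np.array([np.cos(np.radians(77.6)),np.sin(np.radians(77.6))])
s=onz(p,(230+351/4,195+175/4),.043)[:2]-C;print('stop y',s@yv)
tops=[(570,222),(742,287),(707,360),(537,302)]
P=np.array([onz(p,(230+a/4,195+b/4),.05)[:2] for a,b in tops]);print(P.round(4),P.mean(0))
e=P[0]-P[1]+P[3]-P[2];print('off yaw',np.degrees(np.arctan2(e[1],e[0])))
print(go([.580,.1345,.17]))
E
```

```text
cap [0.58286579 0.13219772 0.10688724]
flange/ring c, z.063 [0.5803857  0.13337586 0.065     ] [0.57796905 0.12694612 0.065     ]
stop y 0.02972847312511735
[[ 0.5443 -0.0745]
 [ 0.5114 -0.157 ]
 [ 0.476  -0.1385]
 [ 0.5051 -0.0574]] [ 0.50920643 -0.10685933]
off yaw 69.22751275938583
[-50.17 -25.44   4.64]
```

```bash
python3 -m inch '[[[-50.3,-25.5,4.6],[0,0,132],1],[[-50.3,-25.5,4.6],[0,0,132],1],[[-50.3,-25.5,4.6],[0,0,132],1],[[-50.3,-25.5,4.6],[0,0,132],1],[[-50.3,-25.5,4.6],[0,0,132],1],[[-50.3,-25.5,4.6],[0,0,132],1],[[-50.3,-25.5,4.6],[0,0,132],1],[[-50.3,-25.5,4.6],[0,0,132],1],[[-50.3,-25.5,4.6],[0,0,132],1],[[-50.3,-25.5,4.6],[0,0,132],1],[[-50.3,-25.5,4.6],[0,0,132],1],[[-50.3,-25.5,4.6],[0,0,132],1],[[-50.3,-25.5,4.6],[0,0,132],1],[[-50.3,-25.5,4.6],[0,0,132],1],[[-50.3,-25.5,4.6],[0,0,132],1],[[-50.3,-25.5,4.6],[0,0,132],1]]'
python3 - <<'E'
from h import *
st();print(go([.581,.133,.0885]))
p=shot('top');q=shot('scene')
P=cv2.cvtColor(p['img'],4)[180:270,200:330];Q=cv2.cvtColor(q['img'],4)[140:270,220:350]
cv2.imwrite('pics/d1.png',cv2.hconcat([cv2.resize(P,(400,277)),cv2.resize(Q,(277,277))]))
E
```

```text
clock: 3.4
ee_pos: [0.581, 0.1335, 0.1704]
eef_rot: [0.969, 0.246, -0.0, -0.0]
contact_force: [-0.4, 1.0, -0.0]
grip_width: 0.0938
grip_force: 0.0
3.4 [0.581  0.1335 0.1704] yawx 28.5 zax [-0.  0. -1.] F [-0.4  1.  -0. ] T [-0.03  0.13  0.07] w 0.0938 0.0 j6 1.15
[-0.03  0.04  8.19]
```

View pics/d1.png

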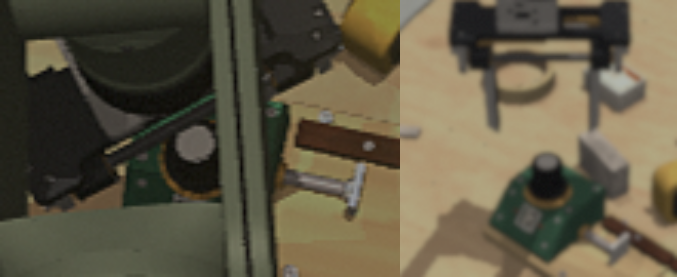

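The open fingers stand centred over the dial in the scene view. Next I go down and close.

```bash
python3 -m inch '[[[0,0,4],[0,0,0],1],[[0,0,6.5],[0,0,0],0.2],[[0,0,8],[0,0,0],0],[[0,0,8.2],[0,0,0],0],[[0,0,8.2],[0,0,0],0],[[0,0,8.2],[0,0,0],0]]' 
python3 -c "
from h import *
st()"
python3 -m inch '[[[0,0,0],[0,0,0],-0.35],[[0,0,0],[0,0,0],-0.35],[[0,0,0],[0,0,0],-0.35],[[0,0,0],[0,0,0],-0.35],[[0,0,0],[0,0,0],-0.35]]'
python3 -c "
from h import *
st()"
```

```text
clock: 4.25
ee_pos: [0.5822, 0.1336, 0.0899]
eef_rot: [0.969, 0.246, 0.001, 0.0]
contact_force: [-0.1, 0.4, 0.9]
grip_width: 0.0488
grip_force: 0.0
4.25 [0.5822 0.1336 0.0899] yawx 28.5 zax [ 2.7e-03  2.0e-04 -1.0e+00] F [-0.1  0.4  0.9] T [-0.    0.17 -0.06] w 0.0488 0.0 j6 1.15
clock: 4.88
ee_pos: [0.5822, 0.1325, 0.0894]
eef_rot: [0.969, 0.246, 0.001, 0.001]
contact_force: [2.1, -6.5, 3.9]
grip_width: 0.0335
grip_force: 30.0
4.88 [0.5822 0.1325 0.0894] yawx 28.5 zax [ 0.0025 -0.0015 -1.    ] F [ 2.1 -6.5  3.9] T [-1.02 -0.19  0.03] w 0.0335 30.0 j6 1.15
```

```bash
python3 -m inch '[[[0,0.11,0],[0,0,0],-0.5],[[0,0.11,0],[0,0,0],-0.5],[[0,0.11,-0.2],[0,0,0],-0.5],[[0,0.11,-0.4],[0,0,0],-0.5],[[0,0.11,-0.5],[0,0,0],-0.5],[[0,0.11,-0.5],[0,0,0],-0.5]]' 
python3 -c "
from h import *
st()"
```

```text
clock: 5.62
ee_pos: [0.5819, 0.1323, 0.092]
eef_rot: [0.969, 0.246, 0.0, 0.0]
contact_force: [5.1, -3.7, -5.8]
grip_width: 0.0334
grip_force: 30.0
5.62 [0.5819 0.1323 0.092 ] yawx 28.5 zax [ 1.e-03 -3.e-04 -1.e+00] F [ 5.1 -3.7 -5.8] T [-0.71 -1.    0.05] w 0.0334 30.0 j6 1.15
```

```bash
python3 -m inch '[[[0.04,0.08,-0.1],[0,0,0],-0.5],[[0.04,0.08,-0.2],[0,0,0],-0.5],[[0.04,0.08,-0.3],[0,0,0],-0.5],[[0.04,0.08,-0.38],[0,0,0],-0.5],[[0.04,0.08,-0.38],[0,0,0],-0.5],[[0.04,0.08,-0.38],[0,0,0],-0.5]]' 
python3 -c "
from h import *
st()"
```

```text
clock: 6.38
ee_pos: [0.5819, 0.1322, 0.0951]
eef_rot: [0.969, 0.246, -0.0, -0.0]
contact_force: [5.2, -2.3, -7.6]
grip_width: 0.0331
grip_force: 30.0
6.38 [0.5819 0.1322 0.0951] yawx 28.5 zax [-7.e-04  3.e-04 -1.e+00] F [ 5.2 -2.3 -7.6] T [-0.43 -1.    0.04] w 0.0331 30.0 j6 1.15
```

```bash
python3 -m inch '[[[0.06,0.05,-0.08],[0,0,0],-0.5],[[0.06,0.05,-0.14],[0,0,0],-0.5],[[0.06,0.05,-0.14],[0,0,0],-0.5],[[0.06,0.05,-0.14],[0,0,0],-0.5]]' 
python3 -c "
from h import *
st()"
```

```text
clock: 6.88
ee_pos: [0.5821, 0.1321, 0.0975]
eef_rot: [0.969, 0.246, -0.001, -0.0]
contact_force: [2.8, -0.4, -11.0]
grip_width: 0.0335
grip_force: 30.0
6.88 [0.5821 0.1321 0.0975] yawx 28.5 zax [-2.2e-03  4.0e-04 -1.0e+00] F [  2.8  -0.4 -11. ] T [-0.19 -0.73  0.02] w 0.0335 30.0 j6 1.15
```

```bash
python3 -m inch '[[[0,0,0.06],[0,0,0],-0.5],[[0,0,0.06],[0,0,0],-0.5],[[0,0,0.06],[0,0,-4],-0.5],[[0,0,0.06],[0,0,-8],-0.5],[[0,0,0.06],[0,0,-12],-0.5],[[0,0,0.06],[0,0,-12],-0.5]]' 
python3 -c "
from h import *
st()"
```

```text
clock: 7.62
ee_pos: [0.5823, 0.1319, 0.0976]
eef_rot: [0.938, 0.346, -0.001, -0.0]
contact_force: [2.6, -0.7, -12.2]
grip_width: 0.0337
grip_force: 30.0
7.62 [0.5823 0.1319 0.0976] yawx 40.4 zax [-0.0016  0.     -1.    ] F [  2.6  -0.7 -12.2] T [-0.11 -0.41 -0.02] w 0.0337 30.0 j6 0.94
```

```bash
python3 -m inch '[[[0,0,0.05],[0,0,-8],-0.5],[[0,0,0.05],[0,0,-16],-0.5],[[0,0,0.05],[0,0,-24],-0.5],[[0,0,0.05],[0,0,-32],-0.5],[[0,0,0.05],[0,0,-40],-0.5],[[0,0,0.05],[0,0,-40],-0.5]]' 
python3 -c "
from h import *
st()"
```

```text
clock: 8.38
ee_pos: [0.583, 0.1315, 0.0975]
eef_rot: [0.764, 0.645, -0.0, 0.0]
contact_force: [2.8, -1.4, -11.4]
grip_width: 0.0335
grip_force: 30.0
8.38 [0.583  0.1315 0.0975] yawx 80.3 zax [-2.e-04 -5.e-04 -1.e+00] F [  2.8  -1.4 -11.4] T [-0.42 -0.54 -0.02] w 0.0335 30.0 j6 0.25
```

```bash
python3 -m inch '[[[0,0,0.08],[0,0,-8],-0.5],[[0,0,0.08],[0,0,-16],-0.5],[[0,0,0.08],[0,0,-24],-0.5],[[0,0,0.08],[0,0,-32],-0.5],[[0,0,0.08],[0,0,-40],-0.5],[[0,0,0.08],[0,0,-40],-0.5]]' 
python3 -c "
from h import *
st()"
```

```text
clock: 9.12
ee_pos: [0.5837, 0.1316, 0.0972]
eef_rot: [0.498, 0.867, 0.0, 0.001]
contact_force: [4.5, -1.6, -9.8]
grip_width: 0.0333
grip_force: 30.0
9.12 [0.5837 0.1316 0.0972] yawx 120.2 zax [ 1.3e-03 -4.0e-04 -1.0e+00] F [ 4.5 -1.6 -9.8] T [-0.43 -0.71  0.  ] w 0.0333 30.0 j6 -0.45
```

```bash
python3 -m inch '[[[-0.04,0.05,0.02],[0,0,-9],-0.5],[[-0.04,0.05,0.02],[0,0,-18],-0.5],[[-0.04,0.05,0.02],[0,0,-27],-0.5],[[-0.04,0.05,0.02],[0,0,-36],-0.5],[[-0.04,0.05,0.02],[0,0,-45],-0.5],[[-0.04,0.05,0.02],[0,0,-52.3],-0.5],[[-0.04,0.05,0.02],[0,0,-52.3],-0.5],[[-0.04,0.05,0.02],[0,0,-52.3],-0.5]]' 
python3 -c "
from h import *
st()
q=shot('scene');p=shot('top')
Q=cv2.cvtColor(q['img'],4)[190:270,240:340];P=cv2.cvtColor(p['img'],4)[190:280,230:330]
cv2.imwrite('pics/e1.png',cv2.hconcat([cv2.resize(Q,(400,320),interpolation=2),cv2.resize(P,(356,320),interpolation=2)]))"
```

```text
clock: 10.12
ee_pos: [0.5843, 0.1322, 0.097]
eef_rot: [0.065, 0.998, 0.0, 0.001]
contact_force: [4.3, -0.2, -9.1]
grip_width: 0.0331
grip_force: 30.0
10.12 [0.5843 0.1322 0.097 ] yawx 172.6 zax [ 1.5e-03  7.0e-04 -1.0e+00] F [ 4.3 -0.2 -9.1] T [ 0.01 -0.87 -0.01] w 0.0331 30.0 j6 -1.36
```

View pics/e1.png

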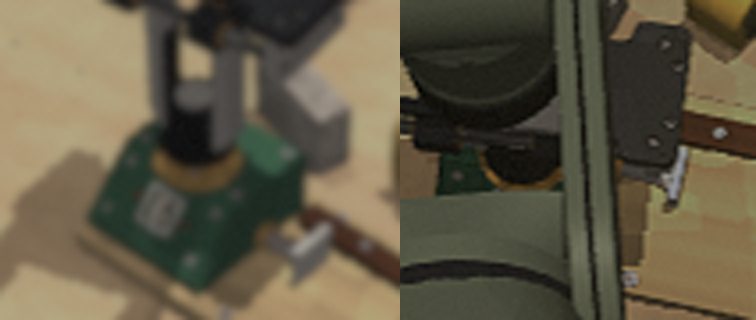

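The figure is too blurred to read, but the stop has moved towards the unit. Next I lower the dial and let go.

```bash
python3 -m inch '[[[0,0,0.2],[0,0,0],-0.5],[[0,0,0.4],[0,0,0],-0.5],[[0,0,0.6],[0,0,0],-0.5],[[0,0,0.75],[0,0,0],-0.5],[[0,0,0.85],[0,0,0],-0.5],[[0,0,0.85],[0,0,0],-0.5]]' 
python3 -c "
from h import *
st()"
```

```text
clock: 10.98
ee_pos: [0.5845, 0.1321, 0.0894]
eef_rot: [0.063, 0.998, 0.0, 0.001]
contact_force: [2.6, 2.9, 1.4]
grip_width: 0.0335
grip_force: 30.0
10.97 [0.5845 0.1321 0.0894] yawx 172.8 zax [ 1.9e-03  6.0e-04 -1.0e+00] F [2.6 2.9 1.4] T [ 0.5  -0.53 -0.03] w 0.0335 30.0 j6 -1.37
```

```bash
python3 -m inch '[[[0,0,0],[0,0,0],0.1],[[0,0,0],[0,0,0],0.1],[[0,0,0],[0,0,0],0.1],[[0,0,0],[0,0,0],0.3],[[0,0,-1],[0,0,0],0.3],[[0,0,-4],[0,0,0],0.5],[[0,0,-8],[0,0,0],1],[[0,0,-8],[0,0,0],1]]' 
python3 - <<'E'
from h import *
st();p=shot('top')
a,b=[onz(p,(230+x/4,195+y/4),.025)[:2] for x,y in((265,130),(770,235))]
e=a-b;print('fence yaw',np.degrees(np.arctan2(e[1],e[0])),a,b)
print(go([.510,-.107,.14]))
E
```

```text
clock: 11.98
ee_pos: [0.587, 0.132, 0.1731]
eef_rot: [0.063, 0.998, 0.001, 0.005]
contact_force: [0.4, -0.7, 0.5]
grip_width: 0.0873
grip_force: 0.0
11.97 [0.587  0.132  0.1731] yawx 172.8 zax [ 9.5e-03  7.0e-04 -1.0e+00] F [ 0.4 -0.7  0.5] T [-0.05  0.04 -0.  ] w 0.0873 0.0 j6 -1.37
fence yaw 77.3545602673619 [0.59749867 0.07484848] [ 0.54116075 -0.1762573 ]
[  4.48 -24.65   3.01]
```

```bash
python3 -m inch '[[[4.5,-24.6,3],[0,0,103.6],1],[[4.5,-24.6,3],[0,0,103.6],1],[[4.5,-24.6,3],[0,0,103.6],1],[[4.5,-24.6,3],[0,0,103.6],1],[[4.5,-24.6,3],[0,0,103.6],1],[[4.5,-24.6,3],[0,0,103.6],1],[[4.5,-24.6,3],[0,0,103.6],1],[[4.5,-24.6,3],[0,0,103.6],1],[[4.5,-24.6,3],[0,0,103.6],1],[[4.5,-24.6,3],[0,0,103.6],1],[[4.5,-24.6,3],[0,0,103.6],1],[[4.5,-24.6,3],[0,0,103.6],1]]' 
python3 - <<'E'
from h import *
st();p=shot('top');q=shot('scene')
print(go([.510,-.107,.040]))
Q=cv2.cvtColor(q['img'],4)[200:260,250:330];P=cv2.cvtColor(p['img'],4)[190:310,230:430]
cv2.imwrite('pics/f1.png',cv2.vconcat([cv2.resize(Q,(440,330),interpolation=2),cv2.resize(P,(440,264),interpolation=2)]))
E
```

```text
clock: 13.52
ee_pos: [0.5074, -0.1064, 0.1372]
eef_rot: [0.823, 0.568, -0.001, -0.001]
contact_force: [0.7, 0.6, -0.5]
grip_width: 0.0937
grip_force: 0.0
13.53 [ 0.5074 -0.1064  0.1372] yawx 69.3 zax [-1.7e-03  6.0e-04 -1.0e+00] F [ 0.7  0.6 -0.5] T [-0.08  0.09 -0.  ] w 0.0937 0.0 j6 -0.01
[0.03 0.23 9.76]
```

View pics/f1.png

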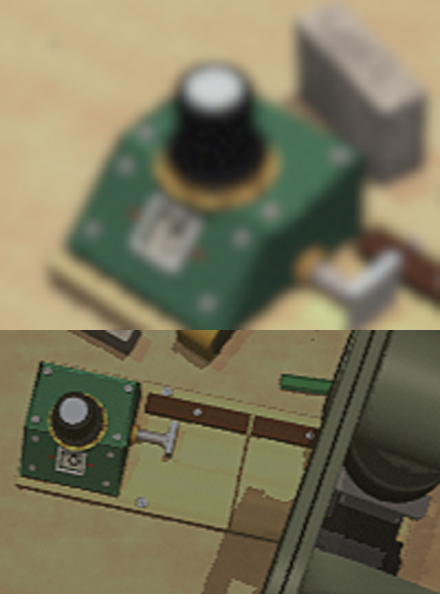

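The scene view shows the dial sitting fully down, what looks like a 6 centred between the red marks, and the stop about 7 px (roughly 15 mm) closer to the unit. That fits four numbers. Next I grip the offcut.

```bash
python3 -m inch '[[[0,0.2,5],[0,0,0],1],[[0,0.2,8.5],[0,0,0],1],[[0,0.2,9.7],[0,0,0],1],[[0,0.2,9.7],[0,0,0],1],[[0,0.2,9.7],[0,0,0],1]]'
python3 -m inch '[[[0,0,0],[0,0,0],0],[[0,0,0],[0,0,0],0],[[0,0,0],[0,0,0],-0.2],[[0,0,0],[0,0,0],-0.2],[[0,0,0],[0,0,0],-0.2],[[0,0,0],[0,0,0],-0.2]]' 
python3 -c "
from h import *
st()"
```

```text
clock: 14.25
ee_pos: [0.5115, -0.1079, 0.0427]
eef_rot: [0.823, 0.568, 0.001, 0.001]
contact_force: [0.3, 0.0, 0.6]
grip_width: 0.0937
grip_force: 0.0
clock: 15.0
ee_pos: [0.5101, -0.1074, 0.041]
eef_rot: [0.823, 0.568, 0.0, 0.0]
contact_force: [-0.7, -0.2, 0.1]
grip_width: 0.0438
grip_force: 29.9
15.0 [ 0.5101 -0.1074  0.041 ] yawx 69.2 zax [ 1.e-04 -0.e+00 -1.e+00] F [-0.7 -0.2  0.1] T [-0.03  0.02 -0.  ] w 0.0438 29.9 j6 -0.01
```

```bash
python3 -m inch '[[[0.5,0.03,0],[0,0,-1],-0.5],[[1.5,0.1,0],[0,0,-2],-0.5],[[2.5,0.2,0],[0,0,-3],-0.5],[[3.5,0.25,0],[0,0,-4],-0.5],[[4.5,0.3,0],[0,0,-5],-0.5],[[5.5,0.35,0],[0,0,-6],-0.5],[[6.5,0.4,0],[0,0,-7],-0.5],[[7.5,0.45,0],[0,0,-8],-0.5],[[8.5,0.55,0],[0,0,-8.3],-0.5],[[9.3,0.6,0],[0,0,-8.3],-0.5],[[9.7,0.6,0],[0,0,-8.3],-0.5],[[9.7,0.6,0],[0,0,-8.3],-0.5],[[9.7,0.6,0],[0,0,-8.3],-0.5]]' 
python3 -c "
from h import *
st()"
```

```text
clock: 16.62
ee_pos: [0.5501, -0.0186, 0.041]
eef_rot: [0.78, 0.626, 0.0, -0.0]
contact_force: [0.3, 1.0, -0.7]
grip_width: 0.0438
grip_force: 29.9
16.62 [ 0.5501 -0.0186  0.041 ] yawx 77.5 zax [ 2.e-04  5.e-04 -1.e+00] F [ 0.3  1.  -0.7] T [ 0.05  0.08 -0.  ] w 0.0438 29.9 j6 0.03
```

```bash
python3 -m inch '[[[0,0.2,0],[0,0,0],-0.5],[[0,0.4,0],[0,0,0],-0.5],[[0,0.5,0],[0,0,0],-0.5],[[0,0.6,0],[0,0,0],-0.5],[[0,0.65,0],[0,0,0],-0.5],[[0,0.7,0],[0,0,0],-0.5],[[0,0.7,0],[0,0,0],-0.5]]' 
python3 -c "
from h import *
st()"
```

```text
clock: 17.5
ee_pos: [0.5564, -0.0203, 0.041]
eef_rot: [0.78, 0.626, -0.001, -0.0]
contact_force: [-4.5, 0.2, 4.7]
grip_width: 0.0437
grip_force: 29.9
17.5 [ 0.5564 -0.0203  0.041 ] yawx 77.5 zax [-0.0013 -0.     -1.    ] F [-4.5  0.2  4.7] T [-0.03  0.94 -0.04] w 0.0437 29.9 j6 0.03
```

```bash
python3 -m inch '[[[0.4,0,0],[0,0,0],-0.5],[[0.8,0,0],[0,0,0],-0.5],[[1.1,0,0],[0,0,0],-0.5],[[1.4,0,0],[0,0,0],-0.5],[[1.6,0,0],[0,0,0],-0.5],[[1.8,0,0],[0,0,0],-0.5],[[1.8,0,0],[0,0,0],-0.5]]' 
python3 -c "
from h import *
st()"
```

```text
clock: 18.38
ee_pos: [0.5601, -0.0042, 0.041]
eef_rot: [0.78, 0.626, -0.002, 0.001]
contact_force: [-4.9, -4.3, 4.9]
grip_width: 0.0437
grip_force: 29.9
18.38 [ 0.5601 -0.0042  0.041 ] yawx 77.5 zax [-0.0016 -0.0027 -1.    ] F [-4.9 -4.3  4.9] T [-0.78  1.06  0.05] w 0.0437 29.9 j6 0.06
```

```bash
python3 -m inch '[[[0.08,0,0],[0,0,0],-0.5],[[0.08,0,0],[0,0,0],-0.5],[[0.08,0,0],[0,0,0],-0.5]]'
python3 - <<'E'
from h import *
st();q=shot('scene');p=shot('top')
Q=cv2.cvtColor(q['img'],4)[200:290,260:380];P=cv2.cvtColor(p['img'],4)[190:310,230:430]
cv2.imwrite('pics/g1.png',cv2.vconcat([cv2.resize(Q,(440,330),interpolation=2),cv2.resize(P,(440,264),interpolation=2)]))
E
```

```text
clock: 18.75
ee_pos: [0.5603, -0.0036, 0.0411]
eef_rot: [0.78, 0.626, -0.002, 0.001]
contact_force: [-6.0, -5.5, 4.5]
grip_width: 0.0436
grip_force: 29.9
18.75 [ 0.5603 -0.0036  0.0411] yawx 77.5 zax [-0.0016 -0.0029 -1.    ] F [-6.  -5.5  4.5] T [-0.88  1.06  0.06] w 0.0436 29.9 j6 0.06
```

View pics/g1.png

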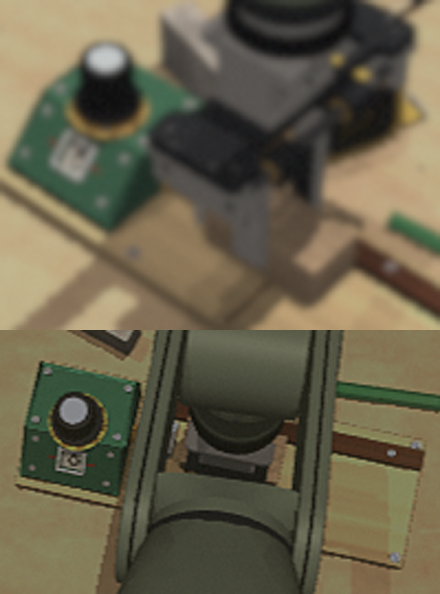

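```bash
python3 -m inch '[[[0.1,-0.03,0],[0,0,0],-0.5],[[0.2,-0.05,0],[0,0,0],-0.5],[[0.2,-0.05,0],[0,0,0],-0.5]]'
python3 - <<'E'
from h import *
st()
E
```

```text
clock: 19.23
ee_pos: [0.5608, -0.0011, 0.041]
eef_rot: [0.78, 0.626, -0.001, 0.001]
contact_force: [-4.6, -3.0, 3.9]
grip_width: 0.0436
grip_force: 29.9
19.23 [ 0.5608 -0.0011  0.041 ] yawx 77.5 zax [-3.0e-04 -2.2e-03 -1.0e+00] F [-4.6 -3.   3.9] T [-0.7   0.9   0.07] w 0.0436 29.9 j6 0.06
```

```bash
python3 -m inch '[[[0.1,-0.03,0],[0,0,0],-0.5],[[0.2,-0.03,0],[0,0,0],-0.5],[[0.2,-0.03,0],[0,0,0],-0.5]]'
python3 -c "
from h import *
st()"
python3 -m inch '[[[0.08,0,0],[0,0,0],-0.5],[[0.15,0,0],[0,0,0],-0.5],[[0.15,0,0],[0,0,0],-0.5]]'
python3 -c "
from h import *
st()"
```

```text
clock: 19.6
ee_pos: [0.5615, 0.0021, 0.041]
eef_rot: [0.78, 0.626, 0.0, 0.0]
contact_force: [-1.7, -1.7, 1.3]
grip_width: 0.0436
grip_force: 29.9
19.6 [0.5615 0.0021 0.041 ] yawx 77.5 zax [ 9.e-04 -1.e-04 -1.e+00] F [-1.7 -1.7  1.3] T [-0.51  0.46  0.04] w 0.0436 29.9 j6 0.07
clock: 19.98
ee_pos: [0.5619, 0.0039, 0.0411]
eef_rot: [0.78, 0.626, 0.001, 0.0]
contact_force: [-0.6, -0.5, 0.4]
grip_width: 0.0432
grip_force: 29.9
19.98 [0.5619 0.0039 0.0411] yawx 77.5 zax [ 1.1e-03  5.0e-04 -1.0e+00] F [-0.6 -0.5  0.4] T [-0.21  0.15  0.02] w 0.0432 29.9 j6 0.07
```

```bash
for i in 1; do :; done; python3 -m inch '[[[0.1,0,0],[0,0,0],-0.5],[[0.2,0,0],[0,0,0],-0.5],[[0.2,0,0],[0,0,0],-0.5]]'
python3 -c "
from h import *
st()"
python3 -m inch '[[[0.1,0,0],[0,0,0],-0.5],[[0.2,0,0],[0,0,0],-0.5],[[0.2,0,0],[0,0,0],-0.5]]'
python3 -c "
from h import *
st()"
```

```text
clock: 20.35
ee_pos: [0.562, 0.0048, 0.0411]
eef_rot: [0.78, 0.626, -0.0, 0.001]
contact_force: [-0.2, -5.5, -0.4]
grip_width: 0.0439
grip_force: 29.9
20.35 [0.562  0.0048 0.0411] yawx 77.5 zax [ 3.0e-04 -1.3e-03 -1.0e+00] F [-0.2 -5.5 -0.4] T [-0.99  0.17  0.03] w 0.0439 29.9 j6 0.07
clock: 20.72
ee_pos: [0.5621, 0.005, 0.0411]
eef_rot: [0.78, 0.626, -0.002, 0.001]
contact_force: [-1.6, -9.3, -0.2]
grip_width: 0.0437
grip_force: 29.9
20.73 [0.5621 0.005  0.0411] yawx 77.5 zax [-6.0e-04 -4.3e-03 -1.0e+00] F [-1.6 -9.3 -0.2] T [-1.84  0.41  0.13] w 0.0437 29.9 j6 0.08
```

It has met the stop: the force climbs to 9 N while the tool hardly moves. Next I ease that off and press lightly to the fence.

```bash
python3 -m inch '[[[-0.05,0.08,0],[0,0,0],-0.5],[[-0.1,0.15,0],[0,0,0],-0.5],[[-0.1,0.15,0],[0,0,0],-0.5],[[-0.1,0.15,0],[0,0,0],-0.5]]'
python3 -c "
from h import *
st()"
```

```text
clock: 21.22
ee_pos: [0.5622, 0.0049, 0.0411]
eef_rot: [0.78, 0.626, -0.002, -0.0]
contact_force: [-3.5, -6.7, 3.6]
grip_width: 0.0438
grip_force: 29.8
21.23 [0.5622 0.0049 0.0411] yawx 77.5 zax [-0.003  -0.0021 -1.    ] F [-3.5 -6.7  3.6] T [-1.25  0.72  0.19] w 0.0438 29.8 j6 0.08
```

```bash
python3 -m inch '[[[-0.03,0.06,0],[0,0,0],-0.5],[[-0.03,0.12,0],[0,0,0],-0.5],[[-0.03,0.12,0],[0,0,0],-0.5],[[-0.03,0.12,0],[0,0,0],-0.5]]'
python3 -c "
from h import *
st()"
python3 -m inch '[[[-0.03,0.12,0],[0,0,0],0.2],[[-0.03,0.12,0],[0,0,0],0.4],[[-0.03,0.12,0],[0,0,0],0.4],[[-0.03,0.12,0],[0,0,0],0.5],[[-0.03,0.12,-1],[0,0,0],0.5],[[0,0,-4],[0,0,0],0.5],[[0,0,-8],[0,0,0],0.5],[[-4,-4,-12],[0,0,0],0.5],[[-9,-9,-12],[0,0,0],0.5],[[-14,-9,-12],[0,0,0],0.5],[[-18,-9,-12],[0,0,0],0.5],[[-18,-9,-12],[0,0,0],0.5]]'
python3 - <<'E'
from h import *
st();q=shot('scene');p=shot('top')
Q=cv2.cvtColor(q['img'],4)[200:290,260:380];P=cv2.cvtColor(p['img'],4)[195:295,230:390]
cv2.imwrite('pics/k1.png',cv2.vconcat([cv2.resize(Q,(400,300),interpolation=2),cv2.resize(P,(400,250),interpolation=2)]))
cv2.imwrite('pics/k2.png',cv2.resize(P,(800,500),interpolation=2))
E
```

```text
clock: 21.72
ee_pos: [0.5623, 0.0048, 0.0411]
eef_rot: [0.78, 0.626, -0.003, -0.001]
contact_force: [-7.2, -5.7, 5.8]
grip_width: 0.0438
grip_force: 29.8
21.73 [0.5623 0.0048 0.0411] yawx 77.5 zax [-0.0053 -0.0014 -1.    ] F [-7.2 -5.7  5.8] T [-1.05  1.16  0.21] w 0.0438 29.8 j6 0.07
clock: 23.22
ee_pos: [0.4376, -0.1528, 0.1622]
eef_rot: [0.781, 0.624, 0.0, 0.001]
contact_force: [-0.1, 0.1, -0.7]
grip_width: 0.0706
grip_force: 0.0
23.23 [ 0.4376 -0.1528  0.1622] yawx 77.2 zax [ 0.0019 -0.0012 -1.    ] F [-0.1  0.1 -0.7] T [-0.1   0.08 -0.06] w 0.0706 0.0 j6 -0.3
```

View pics/k2.png

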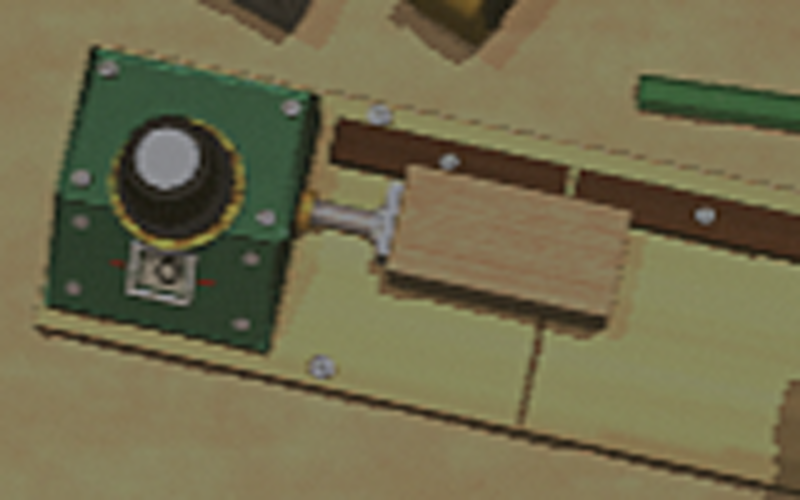

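The top view shows the figure in mid window and the offcut along the fence, its end on the stop plate at about (395,230) in the crop. Letting go could have left a small gap, so I give it a gentle nudge with closed fingers.

```bash
python3 - <<'E'
from h import *
p=shot('top');yv=np.array([.2164,.9763]);
e=onz(p,(230+619/5,195+266/5),.05)[:2];print('end',e, 'rel grip y',(e-np.array([.5623,.0048]))@yv)
t=np.array([.5623,.0048])+yv*((e-np.array([.5623,.0048]))@yv-.025)
print(t,go([*t,.10]))
E
```

```text
end [ 0.54929307 -0.03817451] rel grip y -0.044770715347040045
[ 0.54720162 -0.06331715] [10.82  8.79  6.14]
```

```bash
python3 -m inch '[[[5.4,4.4,3],[0,0,0],-1],[[10.8,8.8,6],[0,0,0],-1],[[10.8,8.8,6],[0,0,0],-1],[[10.8,8.8,6],[0,0,0],-1],[[10.8,8.8,6],[0,0,0],-1],[[10.8,8.8,9],[0,0,0],-1],[[10.8,8.8,11.5],[0,0,0],-1],[[10.8,8.8,12.4],[0,0,0],-1],[[10.8,8.8,12.4],[0,0,0],-1],[[10.8,8.8,12.4],[0,0,0],-1]]'
python3 -c "
from h import *
st()"
python3 -m inch '[[[0.4,0,0],[0,0,0],-1],[[0.8,0,0],[0,0,0],-1],[[1.1,0,0],[0,0,0],-1],[[1.3,0,0],[0,0,0],-1],[[1.4,0,0],[0,0,0],-1],[[1.5,0,0],[0,0,0],-1],[[1.5,0,0],[0,0,0],-1]]'
python3 -c "
from h import *
st()"
```

```text
clock: 24.62
ee_pos: [0.548, -0.0648, 0.0385]
eef_rot: [0.78, 0.626, 0.001, 0.001]
contact_force: [0.1, -0.2, -0.1]
grip_width: 0.0002
grip_force: 0.0
24.62 [ 0.548  -0.0648  0.0385] yawx 77.5 zax [ 2.4e-03 -7.0e-04 -1.0e+00] F [ 0.1 -0.2 -0.1] T [-0.05  0.08 -0.02] w 0.0002 0.0 j6 -0.06
clock: 25.5
ee_pos: [0.5502, -0.0498, 0.037]
eef_rot: [0.78, 0.626, -0.0, 0.0]
contact_force: [-0.1, -2.3, -0.3]
grip_width: 0.0008
grip_force: 0.4
25.5 [ 0.5502 -0.0498  0.037 ] yawx 77.5 zax [-2.e-04 -3.e-04 -1.e+00] F [-0.1 -2.3 -0.3] T [-0.26  0.15 -0.05] w 0.0008 0.4 j6 -0.03
```

Contact at 2.3 N, so I push on to about 6 N and back off. Then the same from the near side.

```bash
python3 -m inch '[[[0.1,0,0],[0,0,0],-1],[[0.1,0,0],[0,0,0],-1],[[0.1,0,0],[0,0,0],-1]]'
python3 -c "
from h import *
st()"
python3 -m inch '[[[-0.5,0,0],[0,0,0],-1],[[-2,0,0],[0,0,0],-1],[[-2,-2,-5],[0,0,0],-1],[[0,-6,-5],[0,0,0],-1],[[5,-6,-5],[0,0,0],-1],[[5,-6,-5],[0,0,0],-1],[[5.2,-6,-2],[0,0,0],-1],[[5.2,-6,0],[0,0,0],-1],[[5.2,-6,0],[0,0,0],-1],[[5.2,-6,0],[0,0,0],-1]]'
python3 -c "
from h import *
st()"
```

```text
clock: 25.88
ee_pos: [0.5503, -0.0497, 0.037]
eef_rot: [0.78, 0.626, -0.001, 0.0]
contact_force: [-1.4, -5.6, -0.5]
grip_width: 0.0001
grip_force: 2.6
25.88 [ 0.5503 -0.0497  0.037 ] yawx 77.5 zax [-6.0e-04 -1.5e-03 -1.0e+00] F [-1.4 -5.6 -0.5] T [-0.94  0.27 -0.13] w 0.0001 2.6 j6 -0.03
clock: 27.12
ee_pos: [0.504, 0.0144, 0.0377]
eef_rot: [0.78, 0.625, 0.0, 0.0]
contact_force: [-0.7, -0.1, -0.4]
grip_width: 0.0005
grip_force: 0.0
27.12 [0.504  0.0144 0.0377] yawx 77.4 zax [ 1.1e-03 -2.0e-04 -1.0e+00] F [-0.7 -0.1 -0.4] T [-0.06  0.09 -0.04] w 0.0005 0.0 j6 0.08
```

```bash
python3 -m inch '[[[0,0.6,0],[0,0,0],-1],[[0,1.2,0],[0,0,0],-1],[[0,1.7,0],[0,0,0],-1],[[0,2,0],[0,0,0],-1],[[0,2.2,0],[0,0,0],-1],[[0,2.3,0],[0,0,0],-1],[[0,2.35,0],[0,0,0],-1],[[0,2.35,0],[0,0,0],-1]]'
python3 -c "
from h import *
st()"
python3 -m inch '[[[0,0.1,0],[0,0,0],-1],[[0,0.15,0],[0,0,0],-1],[[0,0.15,0],[0,0,0],-1]]'
python3 -c "
from h import *
st()"
```

```text
clock: 28.12
ee_pos: [0.5261, 0.0101, 0.037]
eef_rot: [0.78, 0.626, -0.0, -0.0]
contact_force: [0.6, -0.1, 0.7]
grip_width: 0.0007
grip_force: 0.0
28.12 [0.5261 0.0101 0.037 ] yawx 77.5 zax [-2.e-04  0.e+00 -1.e+00] F [ 0.6 -0.1  0.7] T [-0.02  0.13  0.  ] w 0.0007 0.0 j6 0.07
clock: 28.5
ee_pos: [0.5277, 0.0097, 0.0371]
eef_rot: [0.78, 0.626, -0.0, 0.0]
contact_force: [0.2, 0.2, 0.4]
grip_width: 0.0001
grip_force: 0.0
28.5 [0.5277 0.0097 0.0371] yawx 77.5 zax [ 0. -0. -1.] F [0.2 0.2 0.4] T [-0.04  0.11  0.01] w 0.0001 0.0 j6 0.07
```

```bash
python3 -m inch '[[[0,0.1,0],[0,0,0],-1],[[0,0.2,0],[0,0,0],-1],[[0,0.2,0],[0,0,0],-1]]'
python3 -c "
from h import *
st()"
python3 -m inch '[[[0,0.05,0],[0,0,0],-1],[[0,0.1,0],[0,0,0],-1],[[0,0.1,0],[0,0,0],-1]]'
python3 -c "
from h import *
st()"
```

```text
clock: 28.88
ee_pos: [0.5283, 0.0096, 0.0368]
eef_rot: [0.78, 0.626, -0.001, -0.001]
contact_force: [-4.4, 1.3, 3.8]
grip_width: 0.0004
grip_force: 2.5
28.88 [0.5283 0.0096 0.0368] yawx 77.5 zax [-2.9e-03  5.0e-04 -1.0e+00] F [-4.4  1.3  3.8] T [0.06 0.86 0.01] w 0.0004 2.5 j6 0.07
clock: 29.25
ee_pos: [0.5283, 0.0097, 0.0366]
eef_rot: [0.78, 0.626, -0.002, -0.002]
contact_force: [-6.4, 1.5, 4.5]
grip_width: 0.0006
grip_force: 3.5
29.25 [0.5283 0.0097 0.0366] yawx 77.5 zax [-5.e-03  9.e-04 -1.e+00] F [-6.4  1.5  4.5] T [ 0.16  1.23 -0.01] w 0.0006 3.5 j6 0.07
```

```bash
python3 -m inch '[[[0,-0.4,0],[0,0,0],-1],[[0,-3,0],[0,0,0],-1],[[0,-5,-4],[0,0,0],-1],[[-4,-6,-10],[0,0,0],-1],[[-10,-6,-12],[0,0,0],-1],[[-16,-6,-12],[0,0,0],-1],[[-20,-6,-12],[0,0,0],-1],[[-20,-6,-12],[0,0,0],-1],[[-20,-6,-12],[0,0,0],-1]]'
python3 - <<'E'
from h import *
st();q=shot('scene');p=shot('top')
Q=cv2.cvtColor(q['img'],4)[195:285,255:375];P=cv2.cvtColor(p['img'],4)[195:275,230:370]
cv2.imwrite('pics/z1.png',cv2.hconcat([cv2.resize(Q,(400,300),interpolation=2),cv2.resize(P,(400,300),interpolation=2)]))
E
```

```text
clock: 30.38
ee_pos: [0.4289, -0.173, 0.157]
eef_rot: [0.78, 0.626, 0.0, 0.0]
contact_force: [0.7, -0.7, -0.6]
grip_width: 0.0006
grip_force: 0.0
30.38 [ 0.4289 -0.173   0.157 ] yawx 77.4 zax [ 9.e-04  0.e+00 -1.e+00] F [ 0.7 -0.7 -0.6] T [-0.05  0.09  0.01] w 0.0006 0.0 j6 -0.35
```

View pics/z1.png

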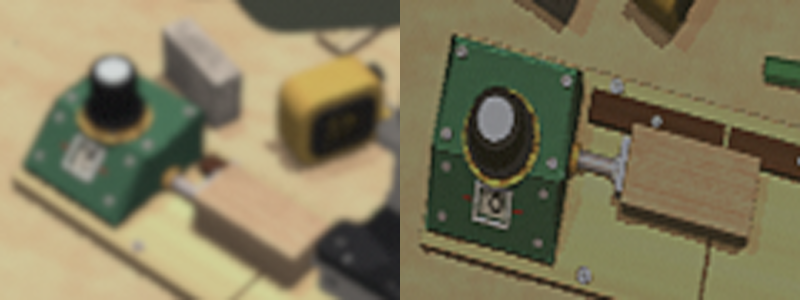

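The offcut lies against the fence and the stop plate (crop right, about (625,165)). The dial is down, the bystanders are in place and the arm is clear.

```bash
python3 -c "
from rig import robot
print(robot.job_done())"
```

```text
the job is handed in; nothing more can be done
None
```

The job is handed in at about 30 s: the dial is latched on 6 (the figure was blurred, but the 144° turn and the stop's travel agree), the offcut rests flat on the fence and gently against the stop, and the tape measure, pencil and steel block were not touched.

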